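# Lower the comparator foot onto a pile of reference blocks

## Task

Swing the arm of the height gauge round to its stop, so that its foot hangs over the pile of reference blocks in front of it. Then press the arm gently down from above until the sprung foot rests on the pile and is pushed in a little, but not to the end of its spring, and leave it standing there to be read, with the piles where they are.

Things in the scene. Friction and masses are not known exactly. Their poses are not given: they have to be found in the camera images.
- gauge: height gauge on the bench: grey foot plate 110 x 110 x 22 mm and an upright steel column 25 mm in diameter and 252 mm high with a scale. Fixed. Origin: on the column's axis at bench level; z up. Its -x axis points from the column to the pile that is to be measured, whose middle lies about 170 mm from the column's axis.
- swing (a joint): turn of the gauge's arm about the column (rad): 0 = home at its stop, the arm points along the gauge's -x axis, over the pile; grows as the arm is swung out to the robot's right (anticlockwise from above), to 1.15. At the start it is swung out by 0.7 to 1.05. It turns easily (under 1 N at the arm's end) and stays where it is left. The arm is an aluminium bar 24 mm wide and 16 mm thick that reaches about 175 mm from the column's axis; push it on its flank near the end.
- lift (a joint): how far the arm has been slid down the column (m): 0 = highest, 0.1 = lowest. Starts at 0 to 0.025, where the foot clears every pile. Friction holds it at any height; pressing it down takes 3 to 4 N before the foot touches anything.
- plunger (a joint): how far the sprung foot is pushed up into the arm (m): 0 = free, 0.016 = bottomed. 0.6 N per mm, so the press rises by that much once the foot touches the pile. Friction of the slide holds the arm against the spring.
- cap (a point): middle of the top of the round black cap on the arm's end, right above the foot; cap 32 mm in diameter and 12 mm high on the bar's upper face. The bar's upper face lies 12 mm below this point, its lower face 28 mm below. Press here. 170 mm from the column's axis.
- foot (a point): middle of the underside of the foot, a steel disc 20 mm in diameter on a 12 mm stem below the arm's end; 72 mm below the cap's top when the spring is free.
- pile_a: The lowest block of one of three piles of steel reference blocks lying loose on one another; flat grey discs, 50 or 52 mm across and 12 mm thick each. Origin: centre of its underside, on the bench, on the pile's axis. How many blocks lie on it is not told (the three piles differ; each has 2 to 5 blocks, 24 to 60 mm). One of the three piles stands under the gauge's home position; which one changes.
- pile_b: The lowest block of one of three piles of steel reference blocks lying loose on one another; flat grey discs, 50 or 52 mm across and 12 mm thick each. Origin: centre of its underside, on the bench, on the pile's axis. How many blocks lie on it is not told (the three piles differ; each has 2 to 5 blocks, 24 to 60 mm). One of the three piles stands under the gauge's home position; which one changes.
- pile_c: The lowest block of one of three piles of steel reference blocks lying loose on one another; flat grey discs, 50 or 52 mm across and 12 mm thick each. Origin: centre of its underside, on the bench, on the pile's axis. How many blocks lie on it is not told (the three piles differ; each has 2 to 5 blocks, 24 to 60 mm). One of the three piles stands under the gauge's home position; which one changes.

How it is judged:
On the way, in this order (a step that is already met when the one before it is completed fails the run):
1. the arm is swung home to its stop, the foot still free above the pile (value of joint swing below 0.08 rad and value of joint plunger below 0.0008 m), for 0.2 s.
2. the foot is down on the pile and pushed in (value of joint swing below 0.08 rad and value of joint plunger above 0.0012 m), for 0.2 s.
At the end, for the whole second after the job is handed in: The arm is within 0.08 rad of its stop, the foot rests on the pile with its spring pushed in by 1.2 to 13.5 mm, the arm is at rest, and the lowest block of each pile is within 15 mm of where it was (all of step 2 and value of joint plunger below 0.0135 m and velocity of joint lift between -0.005 and 0.005 m/s and distance of each of pile_a, pile_b, pile_c from where it was at the start of the episode below 0.015 m); the robot touches nothing.
It fails at once if the foot's spring is bottomed (pushed in by more than 15.5 mm) (value of joint plunger above 0.0155 m).
It fails at once if a pile is shoved: its lowest block moved by more than 20 mm (distance of any of pile_a, pile_b, pile_c from where it was at the start of the episode above 0.02 m).
It also fails if it takes over 51 s, if anything falls off the work surface, if the arm or the gripper's body presses on something with over 40 N, if the wrist force passes 120 N, or if a joint passes its speed limit or range.

## Robot

A 6-joint arm with a two-finger parallel gripper is mounted at the origin on a cart in front of the work surface, level with it; the furniture and walls round the work are solid. World frame = base frame: x ahead of the robot, y to its left, z up, the work surface at z = 0. Lengths are in m, angles in rad, forces in N, time in s.
With the tool pointing down it reaches from about 0.225 to 0.725 m from the base axis. Payload 3.1 kg.
Tool frame: the origin (TCP) lies at the very end of the fingers, on their centre line; the grasp point (between the pads) lies 19 mm behind it; x points along the fingers, z is the direction in which the jaws open and shut, and the axes are right-handed (so a half turn about x gives the same grasp; the last joint's range is limited). The gripper opens to 85 mm and grips with 20 to 120 N. Pads are 22 mm wide; open, the fingers measure 114 mm over their backs; the gripper's body (76 mm by 85 mm) begins 54 mm behind the grasp point. The pads swing forward as they close: fully open they stand 13 mm farther back than shut.
Start: joints at [-1.321, 0.048, 0.099, 1.622, 0, 1.443], TCP at [0.194, -0.488, 0.231] pointing down, gripper open.
Joint ranges: [-2.91, 2.91], [-0.99, 1.94], [-1.21, 1.42], [-2.12, 2.29], [-1.49, 1.47], [-3.14, 3.14]. Speed limits (rad/s): [2.79, 2.79, 3.14, 3.14, 3.14, 3.14].

## Interface

Orientations are given as a unit quaternion [w, x, y, z].
In Python, from cell import manip gives the robot as it stands.
- The arm moves only by the shell command python3 -m crank 'ROWS' [OPENING] [FORCE]. ROWS is text: rows parted by semicolons, each of 4 numbers parted by spaces: the shift along the tool's x, y, z in cm, then the turn about the tool's x in degrees. In form: x y z turn; .... A call has 1 to 12 rows; each row shifts and turns the commanded pose from where the row before left it, along the tool's axes as they then stand; what a row does not reach is not made up. A row lasts 1/10 s, in which the tool goes at most 50 mm and 8.59 degrees, less where a joint would pass 70% of its speed; a pose out of reach is approached as far as the arm can. A call with a gripper value outside its range is refused whole. OPENING is the closure, from -1 (fully open) to 1 (shut), set as the call begins (- or left out, the last holds). The fingers move at their own pace and stop on an object; FORCE is the grip in N (left out, the last holds). Time passes only in rows, so rows that do not move let the fingers close. It gives the time, the measured TCP pose, the force and the opening at its end, in the units of the state.
- manip.sense(): the state, without advancing time (a new reading comes with each control period).
- manip.capture(name): name is "scene" or "top" or "wrist"; returns a dict with "img" (420x560x3 uint8, red, green, blue), "intrinsics" (3x3 intrinsics, pixels), "distortion" ([k1, k2, p1, p2, k3] as OpenCV has them; the pictures are not rectified), "R" (3x3) and "t" (3): a world point X has camera coordinates R X + t. Camera axes: x right, y down, z forward; pixel columns grow to the right and rows downward; lengths in m; the calibration is good to about 2 mm. A picture is of the moment at which its call begins. There is no depth.
- manip.job_done(): hands the job in, once; it reports no verdict.
Trained networks look in the newest picture that a camera, given by its name, has taken for a name from the list of things; names that differ only in an ending like _2 or _b are one class to them, and where a whole thing is asked for, a point or a joint stands for the part that bears it (a point fixed in the world has none). Each returns a list of dicts, best first, with "p" (0 to 1); they miss things now and then, are a little off and sometimes report something else, mostly with a low value. They report only what shows in the picture. A call takes as long as a camera call.
- manip.find_in(camera, target): "rect" ([left, top, right, bottom] in pixels, round what is visible of it).
- manip.trace(camera, target): "mask" (420x560 bool, what is visible of it) and "rect" ([left, top, right, bottom] in pixels, round what is visible of it).
The state is a dict: "time_s": time; "joint_positions": joint angles; "qvel": joint speeds; "joint_torque": joint torques, N m; "ee_pos": TCP position; "tcp_rot": TCP orientation; "ft_force": force on the tool from outside, world axes, zero at the start; "ft_torque": the same for the moment, N m; "width": finger opening in m.
Only numpy, scipy, OpenCV 4.12 (cv2) and the standard library are available. Lean on these libraries where they do the work, as an engineer would, in place of code of your own. Each camera call takes 0.05 s, during which the arm holds its last target. There are 200 camera calls.

## Working session

There is one attempt and no reset: what is moved stays moved. The work goes in short steps, Python scripts to look and compute and a shell command to move; the robot and the scene stay as the last step left them, time stands still between calls to the robot, and variables do not carry over. Pictures are saved under pics/ and viewed, about 8 in all and at most 12, crops included, and the job is handed in when it is done.

```bash
mkdir -p pics; ls
cat > h.py <<'E'
import numpy as np,cv2
from cell import manip
from scipy.spatial.transform import Rotation as Ro
def cap(n,save=None):
    c=manip.capture(n)
    if save: cv2.imwrite('pics/'+save+'.png',cv2.cvtColor(c['img'],cv2.COLOR_RGB2BGR))
    return c
def proj(c,X):
    p,_=cv2.projectPoints(np.atleast_2d(np.array(X,float)),cv2.Rodrigues(np.array(c['R']))[0],np.array(c['t'],float),np.array(c['intrinsics']),np.array(c['distortion'],float))
    return p.reshape(-1,2)
def onz(c,uv,z):
    p=cv2.undistortPoints(np.array([[uv]],float),np.array(c['intrinsics']),np.array(c['distortion'],float)).ravel()
    R=np.array(c['R']);o=-R.T@np.array(c['t']);d=R.T@np.array([p[0],p[1],1.])
    return o+d*(z-o[2])/d[2]
E
python3 - <<'E'
from h import *
s=manip.sense();print(s)
for n in('scene','top'):
    c=cap(n,n+'0')
    for k in('gauge','swing','cap','foot','pile_a'):
        print(n,k,[(round(d['p'],2),np.round(d['rect']).tolist()) for d in manip.find_in(n,k)][:5])
i=np.hstack([cv2.imread('pics/scene0.png'),cv2.imread('pics/top0.png')])
E
```

```text
pics
{'time_s': 0.0, 'joint_positions': array([-1.32081703e+00,  4.87556010e-02,  9.75617008e-02,  1.62203286e+00,
        2.10729392e-05,  1.44299972e+00]), 'qvel': array([-0.00022207, -0.0017235 , -0.00015813, -0.00134259,  0.00034472,
       -0.00110567]), 'joint_torque': array([-4.16777414e-05, -3.38780093e+01,  3.20016038e+01,  2.03570654e-02,
       -1.27324411e-04,  2.84651087e-06]), 'ee_pos': array([ 0.19348584, -0.48736066,  0.23009656]), 'tcp_rot': array([ 0.58435112,  0.39779813,  0.58562839, -0.39664821]), 'ft_force': array([ 0.7848934 , -0.25632525,  0.32729093]), 'ft_torque': array([ 0.01767887, -0.02480934, -0.00994782]), 'width': 0.08542031954381415}
scene gauge [(0.89, [215.0, 125.0, 328.0, 229.0]), (0.48, [143.0, 250.0, 162.0, 254.0]), (0.35, [229.0, 160.0, 331.0, 203.0])]
scene swing [(0.84, [230.0, 161.0, 331.0, 199.0])]
scene cap [(0.97, [230.0, 161.0, 331.0, 196.0])]
scene foot [(0.43, [318.0, 188.0, 325.0, 197.0])]
scene pile_a [(0.51, [258.0, 267.0, 281.0, 277.0])]
top gauge [(0.91, [254.0, 142.0, 345.0, 216.0])]
top swing [(0.81, [265.0, 149.0, 348.0, 218.0])]
top cap [(0.9, [264.0, 153.0, 346.0, 214.0])]
top foot [(0.41, [260.0, 149.0, 345.0, 214.0]), (0.39, [266.0, 152.0, 347.0, 215.0])]
top pile_a []
```

View pics/scene0.png

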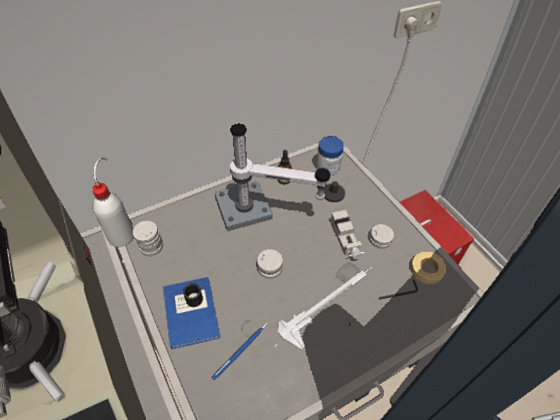

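View pics/top0.png

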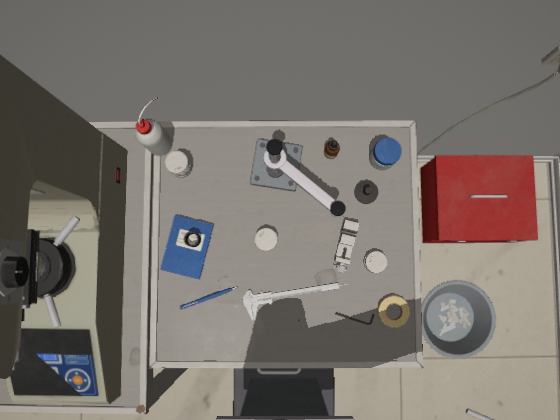

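The pictures show the gauge at top (277,164). Its arm is swung out with the cap at top (338,208) / scene (322,175). The home pile is at top (266,239) / scene (270,263), and the other two piles are at top (176,162) and (376,261).

Run:
```python
from h import *
cs=cap('scene');ct=cap('top')
def tri(a,b):
    P=[];u=[]
    for c,p in((cs,a),(ct,b)):
        P.append(np.c_[c['R'],np.array(c['t'])]);u.append(cv2.undistortPoints(np.array([[p]],float),np.array(c['intrinsics']),np.array(c['distortion'],float)).reshape(2,1))
    X=cv2.triangulatePoints(P[0],P[1],u[0],u[1]).ravel();return X[:3]/X[3]
cp=tri((322.5,173.5),(338,208));print('cap',cp)
col=tri((238.5,128),(275,147));print('coltop',col)
print('plate',onz(ct,(276.5,164),.022),onz(cs,(243,206),.022))
print('piletop tri',tri((270,257),(266,239)))
for z in(.024,.036,.048,.06):print(z,onz(ct,(266,239),z),onz(cs,(270,257),z))
print('o1',tri((147,231),(176,160)),'o2',tri((381,234),(376,261)))
b=onz(ct,(276.5,164),.022);print(np.linalg.norm(cp[:2]-col[:2]))
# tcp
s=manip.sense();print(proj(ct,s['ee_pos']),Ro.from_quat(np.roll(s['tcp_rot'],-1)).as_matrix())
for n,c in(('s',cs),('t',ct)):
    i=cv2.cvtColor(c['img'],cv2.COLOR_RGB2BGR)
    x0,y0=(200,110) if n=='s' else (240,130)
    cv2.imwrite(f'pics/z{n}.png',cv2.resize(i[y0:y0+180,x0:x0+140],None,fx=2.8,fy=2.8,interpolation=cv2.INTER_CUBIC))
cv2.imwrite('pics/z.png',np.hstack([cv2.imread('pics/zs.png'),cv2.imread('pics/zt.png')]))
```

```text
cap [ 0.61936825 -0.11117217  0.15971391]
coltop [0.72759557 0.01848092 0.24982499]
plate [0.73918685 0.01571885 0.022     ] [0.72802963 0.02425348 0.022     ]
piletop tri [0.5621881  0.04107363 0.04198456]
0.024 [0.56251242 0.04052063 0.024     ] [0.57342809 0.03657477 0.024     ]
0.036 [0.56184598 0.04018276 0.036     ] [0.56640241 0.04026757 0.036     ]
0.048 [0.56117954 0.03984489 0.048     ] [0.55937672 0.04396036 0.048     ]
0.06 [0.5605131  0.03950702 0.06      ] [0.55235104 0.04765316 0.06      ]
o1 [0.74383391 0.24620611 0.04809307] o2 [ 0.5121164  -0.21341022  0.01486868]
0.1688877673626916
[[542.82727886 426.14725489]] [[ 4.24756645e-05  9.29474109e-01  3.68887352e-01]
 [-1.54815600e-04  3.68887354e-01 -9.29474097e-01]
 [-9.99999987e-01 -1.76294869e-05  1.59565828e-04]]
```

View pics/z.png

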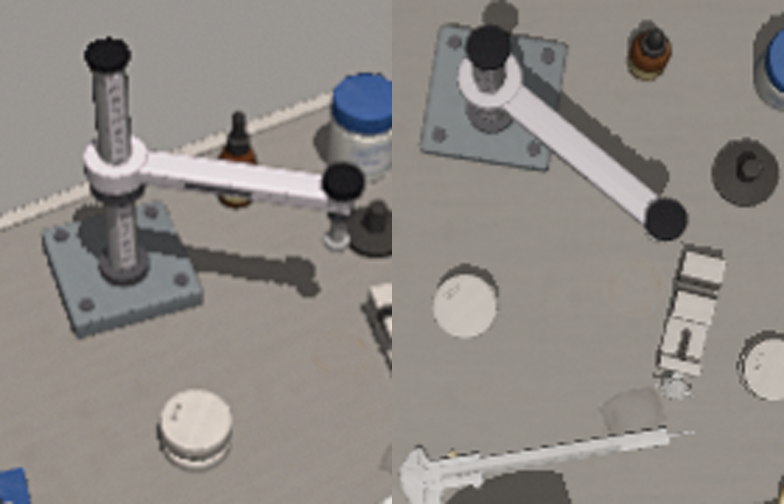

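The cap is at about (0.619,-0.111,0.160), the column at (0.729,0.019), and the home pile at about (0.561,0.040) and roughly 36–48 mm tall. I'll start the approach with the fingers shut.

```bash
python3 -m crank '0 4.2 -1 0;0 4.2 -1 0;0 4.2 -1 0;0 4.2 -1 0;0 4.2 -1 0;0 4.2 -1 0;0 4.2 -1 0' 1 40; python3 -m crank '0 4.2 -1 0;0 4.2 -1 0;0 4.2 -1 0;0 4.2 -1 0;0 4.2 -1 0;0 4.2 -1 0;0 4.2 -1 0;0 0 0 0;0 0 0 0'
python3 - <<'E'
from h import *
for n in('scene','top'):
    c=cap(n,n+'1');print(proj(c,manip.sense()['ee_pos']))
print(manip.sense()['tcp_rot'],manip.sense()['ft_force'])
a=cv2.imread('pics/scene1.png')[110:290,200:340];b=cv2.imread('pics/top1.png')[130:310,240:380]
cv2.imwrite('pics/z1.png',cv2.resize(np.hstack([a,b]),None,fx=2.8,fy=2.8))
E
```

```text
time_s: 1.4
ee_pos: [0.4424, -0.3133, 0.2315]
tcp_rot: [0.585, 0.397, 0.585, -0.397]
ft_force: [0.5, 0.2, 1.0]
width: 0.0001
time_s: 2.3
ee_pos: [0.6888, -0.1401, 0.2294]
tcp_rot: [0.584, 0.396, 0.586, -0.397]
ft_force: [-0.5, -0.7, 0.7]
width: -0.0
[[320.0262929  122.42629405]]
[[356.46276407 168.29944811]]
[ 0.58496352  0.39721878  0.58478156 -0.39757446] [-0.21885654  0.48491892 -0.79120442]
```

View pics/z1.png

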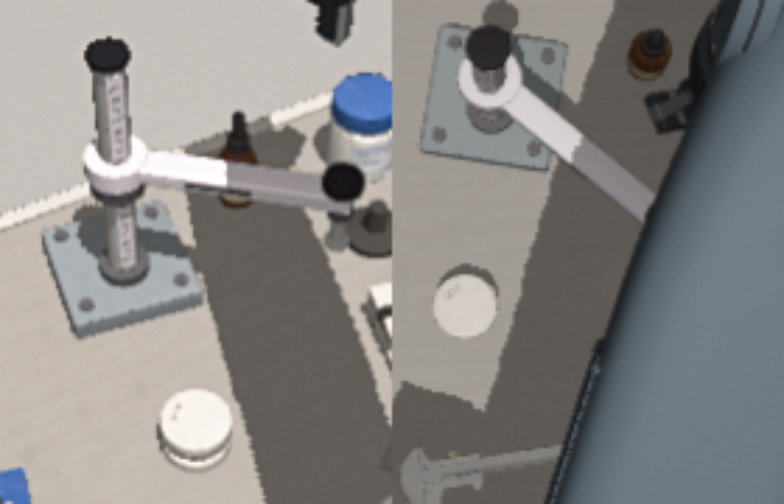

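The finger is right of the arm's flank and high; the bar, cap and pile are undisturbed. Next I descend, then work out the arc.

```bash
python3 -m crank '3.5 0 0 0;3.5 0 0 0;3.5 0 0 0;0 0 0 0'
python3 - <<'E'
from h import *
s=manip.sense();p=s['ee_pos'];R=Ro.from_quat(np.roll(s['tcp_rot'],-1)).as_matrix()
C=np.array([.7295,.0195]);r=.15;d=.0275
home=np.arctan2(.040-C[1],.561-C[0])%(2*np.pi)
st=np.arctan2(-.111-C[1],.619-C[0])%(2*np.pi);print(np.degrees([st,home]),p)
for k,th in enumerate(np.linspace(st,home,13)):
    q=C+r*np.array([np.cos(th),np.sin(th)])+d*np.array([-np.sin(th),np.cos(th)])
    dl=R.T@np.r_[q-p[:2],0]*100;print(k,q.round(3),dl.round(2)[1:]);p=np.r_[q,0]
E
```

```text
time_s: 2.8
ee_pos: [0.6828, -0.141, 0.1197]
tcp_rot: [0.58, 0.396, 0.589, -0.399]
ft_force: [-0.9, -0.7, -1.1]
width: 0.0002
[229.74396594 173.06338707] [ 0.68281137 -0.14100996  0.11973897]
0 [ 0.654 -0.113] [-1.68 -3.7 ]
1 [ 0.643 -0.106] [-0.74 -1.01]
2 [ 0.633 -0.098] [-0.66 -1.07]
3 [ 0.623 -0.09 ] [-0.57 -1.12]
4 [ 0.615 -0.081] [-0.47 -1.16]
5 [ 0.607 -0.071] [-0.37 -1.2 ]
6 [ 0.6   -0.061] [-0.27 -1.23]
7 [ 0.594 -0.05 ] [-0.17 -1.24]
8 [ 0.588 -0.038] [-0.07 -1.25]
9 [ 0.584 -0.027] [ 0.03 -1.26]
10 [ 0.581 -0.015] [ 0.14 -1.25]
11 [ 0.579 -0.002] [ 0.24 -1.23]
12 [0.577 0.01 ] [ 0.34 -1.21]
```

```bash
python3 -m crank '-0.2 -0.6 -1.2 0;-0.2 -0.6 -1.2 0;-0.2 -0.5 -1.2 0;0 -0.7 -1 0;0 -0.7 -1.1 0;0 -0.6 -1.1 0;0 -0.5 -1.2 0;0 -0.4 -1.2 0;0 -0.3 -1.2 0;0 -0.2 -1.2 0;0 -0.1 -1.2 0;0 0 0 0'
python3 - <<'E'
from h import *
c=cap('scene','scene2');print(manip.sense()['ee_pos'],manip.sense()['ft_force'])
cap('wrist','wrist2')
a=cv2.imread('pics/scene2.png')[110:290,200:360];cv2.imwrite('pics/z2.png',np.hstack([cv2.resize(a,(373,420)),cv2.resize(cv2.imread('pics/wrist2.png'),(420,315)).copy() if 0 else cv2.copyMakeBorder(cv2.resize(cv2.imread('pics/wrist2.png'),(420,315)),0,105,0,0,0)]))
E
```

```text
time_s: 4.0
ee_pos: [0.5923, -0.0396, 0.133]
tcp_rot: [0.585, 0.397, 0.585, -0.397]
ft_force: [-0.6, 0.3, 0.4]
width: -0.0001
[ 0.59252385 -0.04030952  0.13254047] [-0.64644047  0.16934875 -0.06427404]
```

View pics/z2.png

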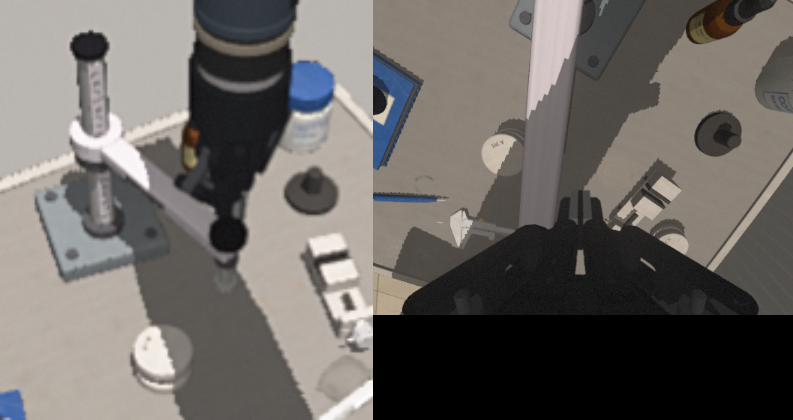

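The arm follows the finger, with its cap now at scene (291,213). I continue toward the stop, slightly lower.

```bash
python3 -m crank '0.3 0 -1.2 0;0.3 0.1 -1.2 0;0 0.2 -1.2 0;0 0.3 -1.2 0;0 0 0 0'; python3 -m crank '0 0.1 -0.4 0;0 0 0 0;0 0 0 0'
```

```text
time_s: 4.6
ee_pos: [0.5802, 0.008, 0.1261]
tcp_rot: [0.585, 0.397, 0.586, -0.396]
ft_force: [-0.2, -0.2, -0.5]
width: -0.0001
time_s: 4.9
ee_pos: [0.5803, 0.0097, 0.1263]
tcp_rot: [0.585, 0.397, 0.585, -0.397]
ft_force: [0.0, -0.1, -0.2]
width: -0.0001
```

```bash
python3 -m crank '0 0.1 -0.4 0;0 0 0 0;0 0 0 0';python3 -m crank '0 0.1 -0.4 0;0 0 0 0;0 0 0 0'
python3 - <<'E'
from h import *
c=cap('scene','scene3')
cap('wrist','wrist3')
a=cv2.imread('pics/scene3.png')[110:290,200:360];cv2.imwrite('pics/z3.png',np.hstack([cv2.resize(a,(373,420)),cv2.copyMakeBorder(cv2.resize(cv2.imread('pics/wrist3.png'),(420,315)),0,105,0,0,0)]))
E
```

```text
time_s: 5.2
ee_pos: [0.5797, 0.0138, 0.1263]
tcp_rot: [0.585, 0.397, 0.585, -0.397]
ft_force: [0.1, 0.5, -0.7]
width: 0.0001
time_s: 5.5
ee_pos: [0.5795, 0.0173, 0.1264]
tcp_rot: [0.585, 0.397, 0.584, -0.398]
ft_force: [0.5, -3.0, -0.4]
width: 0.0001
```

View pics/z3.png

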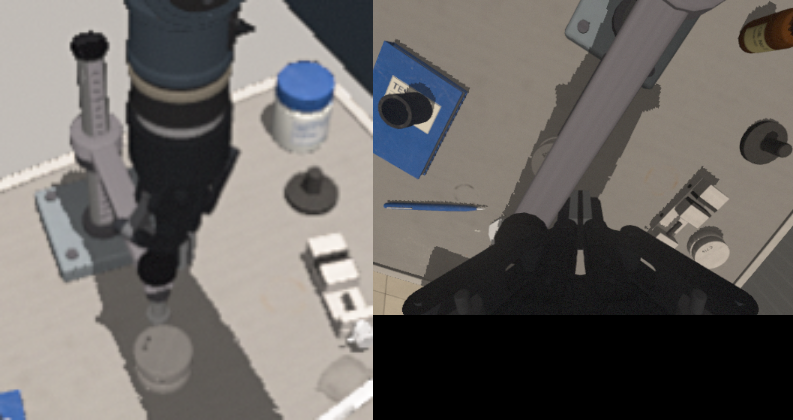

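The foot now hangs above the pile, and 3 N has appeared on the finger. I nudge once more to confirm the stop.

```bash
python3 -m crank '0 0.1 -0.2 0;0 0 0 0;0 0 0 0'
python3 - <<'E'
from h import *
c=cap('scene')
# cap: dark blob estimate
r=manip.trace('scene','cap');print([(d['p'],d['rect']) for d in r])
c=cap('wrist');r=manip.trace('wrist','cap');print([(d['p'],d['rect']) for d in r])
print(proj(cap('scene'),[.561,.040,.160]),proj(c,[.561,.040,.160]))
E
```

```text
time_s: 5.9
ee_pos: [0.5796, 0.0185, 0.1264]
tcp_rot: [0.586, 0.397, 0.584, -0.398]
ft_force: [1.3, -6.1, -0.2]
width: -0.0004
[(0.9, [229.1, 157.9, 271.2, 249.7])]
[(0.6, [162.6, 0.4, 474.5, 355.7]), (0.44, [165.6, 0.0, 471.1, 352.2])]
[[271.10566915 221.5260032 ]] [[219.29666572 322.40294657]]
```

The force rises to 6 N, so the arm is at its stop. I back off sideways, rise, and locate the cap from the wrist camera.

```bash
python3 -m crank '0 -0.3 1 0;0 -0.3 1 0;0 -0.3 1 0;-3 0 0 0;-3.5 0 0 0;0 0 0 0;0 0 0 0'
python3 - <<'E'
from h import *
c=cap('wrist','wrist4');c2=cap('scene','scene4')
print([(d['p'],d['rect']) for d in manip.find_in('wrist','cap')])
cv2.imwrite('pics/z4.png',np.hstack([cv2.resize(cv2.imread('pics/wrist4.png'),(480,360)),cv2.resize(cv2.imread('pics/scene4.png')[130:290,200:340],(315,360))]))
for X in([.561,.04,.16],[.5626,.052,.16]):print(proj(c,X)*480/560,(proj(c2,X)-[200,130])*2.25)
E
```

```text
time_s: 6.85
ee_pos: [0.5831, -0.0115, 0.1928]
tcp_rot: [0.586, 0.398, 0.584, -0.397]
ft_force: [-0.1, 0.3, 0.2]
width: -0.0003
[(0.77, [155.5, 2.2, 362.9, 270.6])]
[[165.04805954 208.30808081]] [[159.98775558 205.9335072 ]]
[[150.58156578 201.26824034]] [[146.00929644 210.1369586 ]]
```

View pics/z4.png

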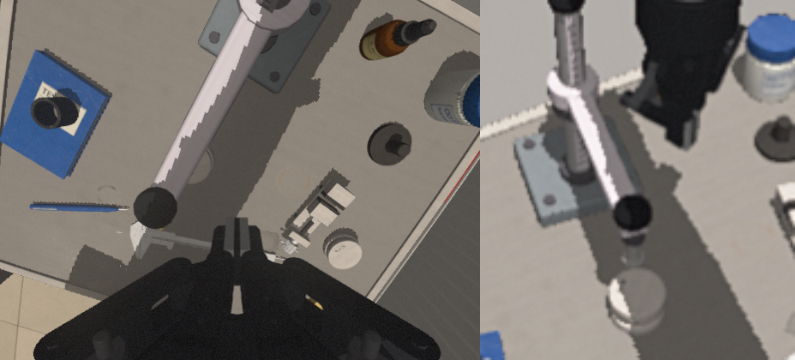

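The arm stays at home with its cap at wrist crop (155,208) and scene crop (152,209), and the foot hangs over the pile. Now I compute the cap position.

Run:
```python
from h import *
c=cap('wrist');c2=cap('scene')
a=onz(c,np.array([155.5,207])*560/480,.16);b=onz(c2,np.array([152,208])/2.25+[200,130],.16)
print(a,b);s=manip.sense();p=s['ee_pos'];R=Ro.from_quat(np.roll(s['tcp_rot'],-1)).as_matrix()
t=(a+b)/2;print(p,t,R.T@(t-p)*100)
```

```text
[0.55908564 0.04715285 0.16      ] [0.56222095 0.04670511 0.16      ]
[ 0.58121723 -0.01094065  0.18961505] [0.5606533  0.04692898 0.16      ] [ 2.97131252  0.23095529 -6.13238701]
```

```bash
python3 -m crank '0 0.1 -3 0;0 0.1 -3.1 0;1 0 0 0;1 0 0 0;0 0 0 0;0 0 0 0'
python3 - <<'E'
from h import *
cap('wrist','wrist5');cap('scene','scene5');print(manip.sense()['ee_pos'])
cv2.imwrite('pics/z5.png',np.hstack([cv2.resize(cv2.imread('pics/wrist5.png'),(480,360)),cv2.resize(cv2.imread('pics/scene5.png')[170:280,220:316],(315,360))]))
E
```

```text
time_s: 7.7
ee_pos: [0.561, 0.0456, 0.1701]
tcp_rot: [0.584, 0.397, 0.585, -0.398]
ft_force: [-0.1, -0.2, -0.3]
width: 0.0001
[0.56168066 0.04565382 0.17123524]
```

View pics/z5.png

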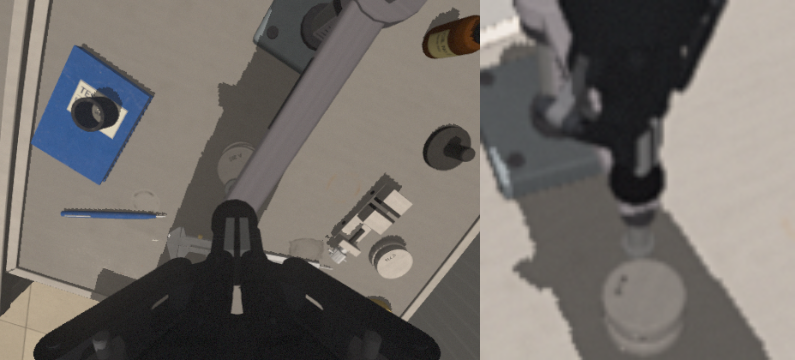

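The fingertips sit centred over the cap, and the foot is over the pile with swing unchanged. I press down in stages, watching the force.

```bash
python3 -m crank '0.4 0 0 0;0.4 0 0 0;0.4 0 0 0;0.4 0 0 0;0 0 0 0;0 0 0 0'; python3 -m crank '0.4 0 0 0;0.4 0 0 0;0.4 0 0 0;0.4 0 0 0;0.4 0 0 0;0 0 0 0'; for i in 1 2 3; do python3 -m crank '0.2 0 0 0;0.2 0 0 0;0 0 0 0;0 0 0 0'|grep -E 'ee_pos|force'; done
```

```text
time_s: 8.4
ee_pos: [0.5619, 0.0462, 0.1555]
tcp_rot: [0.585, 0.397, 0.585, -0.397]
ft_force: [1.1, -1.0, 1.0]
width: 0.0003
time_s: 9.0
ee_pos: [0.5614, 0.0464, 0.1344]
tcp_rot: [0.585, 0.397, 0.585, -0.397]
ft_force: [1.3, -0.2, 2.4]
width: -0.0
ee_pos: [0.5614, 0.0464, 0.1312]
ft_force: [1.6, -0.2, 1.9]
ee_pos: [0.5614, 0.0464, 0.1271]
ft_force: [2.3, -0.5, 1.5]
ee_pos: [0.5615, 0.0464, 0.1231]
ft_force: [1.4, -0.3, 2.0]
```

```bash
f(){ python3 -c "
from h import *
F=[]
for i in range(4): manip.capture('scene'); F.append(manip.sense()['ft_force'])
print(np.mean(F,0).round(2),manip.sense()['ee_pos'].round(4))"; }; f; for i in 1 2 3; do python3 -m crank '0.2 0 0 0;0.1 0 0 0;0 0 0 0' >/dev/null; f; done
```

```text
[ 1.07 -0.44  2.07] [0.5615 0.0464 0.1232]
[ 0.99 -0.23  2.54] [0.5615 0.0464 0.1203]
[ 0.56 -0.27  2.52] [0.5615 0.0464 0.1172]
[ 1.05 -0.7   2.82] [0.5615 0.0464 0.1142]
```

```bash
f(){ python3 -c "
from h import *
F=[]
for i in range(4): manip.capture('scene'); F.append(manip.sense()['ft_force'])
print(np.mean(F,0).round(2),manip.sense()['ee_pos'].round(4))"; }; for i in 1 2 3 4; do python3 -m crank '0.2 0 0 0;0.1 0 0 0;0 0 0 0' >/dev/null; f; done; python3 -c "
from h import *
cap('scene','scene6');cap('wrist','wrist6')
cv2.imwrite('pics/z6.png',np.hstack([cv2.resize(cv2.imread('pics/wrist6.png'),(480,360)),cv2.resize(cv2.imread('pics/scene6.png')[180:290,220:316],(315,360))]))"
```

```text
[ 0.97 -0.52  2.69] [0.5615 0.0464 0.1112]
[ 0.33 -0.5   2.91] [0.5615 0.0464 0.1082]
[-0.62 -0.24  5.11] [0.5615 0.0464 0.1055]
[-0.5  -0.76  5.54] [0.5615 0.0464 0.1028]
```

View pics/z6.png

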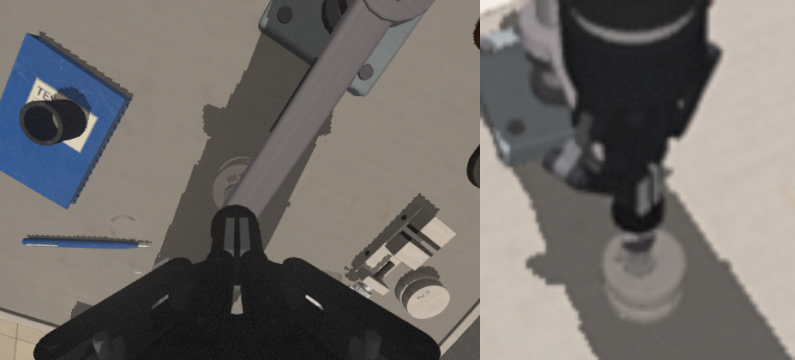

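The foot touched at about z=0.108 (3 blocks, 36 mm), and the force has risen by about 2.7 N, so the spring is in by about 5 mm. I press a little more, then lift off straight up.

```bash
python3 -m crank '0.1 0 0 0;0.1 0 0 0;0 0 0 0;0 0 0 0;0 0 0 0'; python3 -m crank '-0.5 0 0 0;-1 0 0 0;-3 0 0 0;-4 0 0 0;-4 0 0 0;0 0 5 0;0 0 5 0;0 0 0 0;0 0 0 0'; python3 -c "
from h import *
a=cap('scene','scene7');cap('wrist','wrist7')
X=[[.5615,.0464,.101],[.5615,.0464,.108]];print((proj(a,X)-[220,180])*3.28+[480,0],manip.sense()['ft_force'])
cv2.imwrite('pics/z7.png',np.hstack([cv2.resize(cv2.imread('pics/wrist7.png'),(480,360)),cv2.resize(cv2.imread('pics/scene7.png')[180:290,220:316],(315,360))]))"
```

```text
time_s: 14.5
ee_pos: [0.5615, 0.0464, 0.1011]
tcp_rot: [0.585, 0.397, 0.585, -0.397]
ft_force: [-1.0, 0.4, 6.7]
width: 0.0001
time_s: 15.4
ee_pos: [0.5978, -0.0474, 0.2241]
tcp_rot: [0.583, 0.398, 0.586, -0.398]
ft_force: [-0.4, 0.1, -0.3]
width: 0.0
[[638.07646919 201.70104598]
 [637.96275375 194.73085486]] [-0.35635399 -0.29832161  0.30586068]
```

View pics/z7.png

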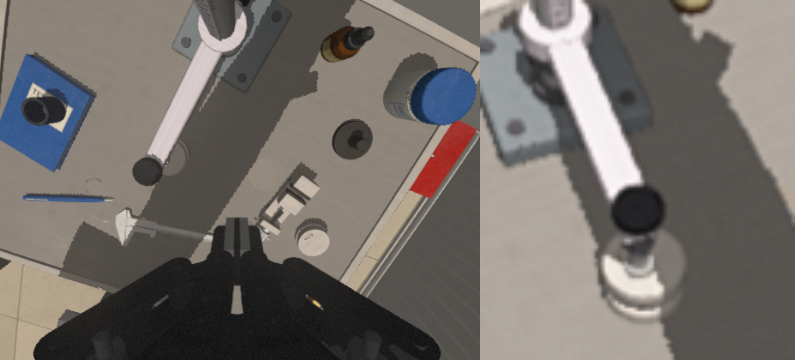

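The arm stayed down with its cap at crop (638,203), where I predicted it for z≈0.101. The foot is on the pile, the arm is home, and the robot is clear.

```bash
python3 -c "
from cell import manip
print(manip.job_done())"
```

```text
the job is handed in; nothing more can be done
None
```

The gauge is set and the job is handed in: the arm is home at its stop, with the foot resting on the home pile and its spring pushed in about 7 mm.

- **Swing:** I pushed the arm round with the closed fingers until the push force rose to about 6 N, which I took as the stop.
- **Press:** The slide took about 2 to 3 N. The foot touched with the cap at a height of about 108 mm, which fits a pile of 3 blocks (36 mm). I pressed on to 101 mm, where the force was 6.7 N, then lifted straight off.
- **Last checks:** After lifting off, the cap appeared in the picture where it should be for a height of 101 mm, so the slide held. No pile had visibly moved, though I did not measure this, and the far pile was not in the last crop. The robot was clear, with the force back near zero.
- **Disagreement:** The slide force read slightly below the stated 3 to 4 N. The home direction came out a few degrees from my first estimate, with the cap about 7 mm to the left of the pile's estimated middle. That is still well over the pile. The spring travel comes from TCP height and force; I had no direct reading of it.

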